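# Clear a jammed vial carrier from the feed chute

### The job

A vial carrier has run under the guide lips at the low end of the sloping feed chute and jammed in the throat. Nudge it back up the chute until its foot is clear of the lips, then lift it out and, without dropping it, stand it upright in the shallow steel tray beside the carrier that is already there. Leave that other carrier standing where it is.

Things in the scene. Friction and masses are not known exactly. Their poses are not given: they have to be found in the camera images.
- jammed_mid (a point): The jammed carrier (0.1 to 0.2 kg, 64 mm high): round grey disc foot 60 mm across, 10 thick; fixed upright on it an amber vial 24 mm across with a 16 mm aluminium cap. Point: in the vial, on the axis, 38 mm above its underside; push or grip the vial here. z is the vial's axis: in the chute it leans 5 degrees downhill. Slides with under 3 N and stays where left; held down while under the lips.
- chute: Fixed chute, lane 240 x 72 mm. Origin on the table below its middle; x level, up the lane. Floor height 34.5 mm at x=0, rising 8.75 mm per 100 mm of x. Walls 13 mm above floor, 64 apart. For x under -14 mm lips (top 16 mm above floor) cover the foot, leaving a 40 mm slot for the vial; beyond, open above. Carrier's point at x=+12 mm: clear of lips; +45: good to lift; +80: upper end.
- tray: Shallow steel tray, fixed: 120 mm (x) by 200 mm (y), rim 12 mm high, walls and floor 3 mm. Origin at the centre of its underside on the table, z up. The other carrier stands in the +y half; the -y half is free, its middle at about x = 0, y = -48 mm. A carrier standing in the tray has its point 41 mm above the table.
- parked_mid (a point): The other carrier, standing upright in the tray, of the same kind and size (foot 60 mm across, 64 mm high). Point: in the vial, on the axis, 38 mm above its underside. To be left alone.
Mind the look-alikes: they are no part of the job. What is shaped like the part that bears jammed_mid but green or yellow is not meant.

How it is judged:
By the outcome, as a careful person would: the job done as asked, in the order asked, and still so for the second after the job is handed in, with the robot touching nothing.
It also fails if it takes over 48 s, if anything falls off the work surface, if the arm or the gripper's body presses on something with over 40 N, if the wrist force passes 120 N, or if a joint passes its speed limit or range.

### The arm

A 7-joint arm with a two-finger parallel gripper is mounted at the origin on a cart in front of the work surface, level with it; the furniture and walls round the work are solid. World frame = base frame: x ahead of the robot, y to its left, z up, the work surface at z = 0. Lengths are in m, angles in rad, forces in N, time in s.
With the tool pointing down it reaches from about 0.425 to 0.875 m from the base axis. Payload 8.4 kg.
Tool frame: the origin (TCP) lies on the mounting face of the last link; the fingertips stand 182 mm ahead of it and the grasp point (between the pads) lies 164 mm ahead of it; z points along the fingers, y is the line along which they close (so a half turn about z gives the same grasp; the last joint's range is limited). The gripper opens to 87 mm and grips with 3 to 60 N. Pads are 19 mm wide; open, the fingers measure 117 mm over their backs; the gripper's body (75 mm by 190 mm) begins 51 mm behind the grasp point.
Start: joints at [1.143, 0.333, 0.04, 1.465, -0.013, 1.343, -0.059], TCP at [0.21, -0.615, 0.405] pointing down, gripper open.
Joint ranges: [-2.58, 2.58], [-0.38, 2.09], [-1.3, 1.39], [0.25, 2.4], [-1.5, 4.64], [0.08, 2.09], [-2.65, 2.65]. Speed limits (rad/s): [2.22, 2.22, 2.79, 2.79, 3.14, 3.14, 3.14].

### API

Orientations are given as a rotation vector (axis times angle).
In Python, from workcell import bot gives the robot as it stands.
- The arm moves only by the tool servo_tool, never from a script. Its argument "increments" is a list of rows, each a list of 2 entries, a list of its own where there are three numbers: the shift along the tool's x, y, z scaled (see below), then the turn, a rotation vector about the tool's x, y, z scaled (see below). A call has 1 to 5 rows; each row is the pose to reach, as a shift and turn from the pose commanded when the call began, along the tool's axes at that moment, turning the shorter way round; what a row does not reach only later rows make up. The controller multiplies each number of a shift by 750 mm and each number of a turn by pi rad. A row lasts 1/10 s, in which the tool goes at most 50 mm and 8.59 degrees, less where a joint would pass 70% of its speed; a pose out of reach is approached as far as the arm can. A call with a number of a shift or a turn outside -1 to 1 is refused whole. A call with a gripper value outside its range is refused whole. "gripper" is the closure, from 0 (fully open) to 1 (shut), set as the call begins (left out, the last holds). The fingers move at their own pace and stop on an object; "newtons" is the grip in N (left out, the last holds). Time passes only in rows, so rows that repeat a pose let the fingers close. It gives the time, the measured TCP pose, the force, the opening and the grip force at its end, in the units of the state.
- bot.state(): the state, without advancing time (a new reading comes with each control period).
- bot.read_camera(name): name is "side" or "top" or "wrist"; returns a dict with "image" (384x512x3 uint8, red, green, blue), "mtx" (3x3 intrinsics, pixels), "R" (3x3) and "t" (3): a world point X has camera coordinates R X + t; the wrist camera has in their place "mount" (4x4, takes a point from camera to tool coordinates, whose origin is the TCP and whose axes are the flange's). Camera axes: x right, y down, z forward; pixel columns grow to the right and rows downward; lengths in m; the calibration is good to about 2 mm. A picture is of the moment at which its call begins: read the wrist's pose just before it. There is no depth.
- bot.sign_off(): hands the job in; it is judged then, once.
Trained networks look in a picture, given as the dict that the camera call returned (one of the last four; its "shot" number tells which), for a name from the list of things; names that differ only in an ending like _2 or _b are one class to them, and where a whole thing is asked for, a point or a joint stands for the part that bears it (a point fixed in the world has none). Each returns a list of dicts, best first, with "score" (0 to 1); they miss things now and then, are a little off and sometimes report something else, mostly with a low value. They report only what shows in the picture. A call takes as long as a camera call. They do not tell look-alikes from the thing itself.
- bot.search_frame(picture, thing): "bbox" ([centre column, centre row, width, height] in pixels, round what is visible of it).
- bot.tip_of(picture, thing): "pixel" ([column, row] in pixels: a listed point, or the origin of a listed thing).
The state is a dict: "time": time; "q": joint angles; "dq": joint speeds; "tau": joint torques, N m; "ee_pos": TCP position; "orientation": TCP orientation; "force": force on the tool from outside, world axes, zero at the start; "torque": the same for the moment, N m; "opening": finger opening in m; "grasp_force": force on a finger pad.
Only numpy, scipy, OpenCV 4.12 (cv2) and the standard library are available. Lean on these libraries where they do the work, as an engineer would, in place of code of your own. Each camera call takes 0.05 s, during which the arm holds its last target. There are 200 camera calls.

## Working session

There is one attempt and no reset: what is moved stays moved. The work goes in short steps, Python scripts to look and compute and a tool call to move; the robot and the scene stay as the last step left them, time stands still between calls to the robot, and variables do not carry over. Pictures are saved under pics/ and viewed, at most 10 in all, crops included, and the job is handed in when it is done.

Besides the shell and the picture viewer there is one more tool, called after ">>>" by a JSON object that holds its "method" and its "body", one argument or row to a line. servo_tool: Moves the arm, as the interface text tells. Its arguments: {"type":"object","properties":{"increments":{"type":"array","items":{"type":"array"}},"gripper":{"type":"number"},"newtons":{"type":"number"}},"required":["increments"]}

```bash
mkdir -p pics; cat > h.py <<'E'
import numpy as np, cv2
from workcell import bot
from scipy.spatial.transform import Rotation as Ro
def snap(name,fn=None):
    s=bot.state(); p=bot.read_camera(name)
    if fn: cv2.imwrite('pics/'+fn,p['image'][:,:,::-1])
    K=p['mtx']
    if 'mount' in p:
        T=np.eye(4);T[:3,:3]=Ro.from_rotvec(s['orientation']).as_matrix();T[:3,3]=s['ee_pos']
        C=T@p['mount']; R=C[:3,:3].T; t=-R@C[:3,3]
    else: R,t=np.array(p['R']),np.array(p['t'])
    return p,(K@np.c_[R,t],K,R,t)
def ray(c,px):
    P,K,R,t=c; d=R.T@np.linalg.inv(K)@np.array([*px,1.]); return -R.T@t,d
def at_z(c,px,z):
    o,d=ray(c,px); return o+d*(z-o[2])/d[2]
def proj(c,X):
    v=c[0]@np.append(X,1); return v[:2]/v[2]
def tri(c1,p1,c2,p2):
    X=cv2.triangulatePoints(c1[0],c2[0],np.array(p1,float).reshape(2,1),np.array(p2,float).reshape(2,1)); return X[:3,0]/X[3,0]
E
python3 - <<'E'
from h import *
print(bot.state())
ims=[]
for n in ['side','top']:
    p,c=snap(n,n+'1.png'); print(n,-c[2].T@c[3])
    for th in ['jammed_mid','parked_mid','chute','tray']:
        print(n,th,[(np.round(d['pixel']),round(d['score'],2)) for d in bot.tip_of(p,th)][:4],[(np.round(d['bbox']),round(d['score'],2)) for d in bot.search_frame(p,th)][:4])
E
```

```text
{'time': 0.0, 'q': array([ 1.14278102,  0.33390298,  0.03988   ,  1.46627294, -0.01336064,
        1.34326543, -0.05850722]), 'dq': array([ 1.50082429e-04, -1.30874532e-03, -1.17473441e-03, -1.02863023e-03,
       -1.36612722e-03,  5.46996957e-04,  4.77114044e-05]), 'tau': array([ 6.58779991e-04, -6.56355286e+01,  1.33555692e+00, -4.03806996e+01,
       -5.97125175e-02,  4.49283910e-02,  1.64248972e-04]), 'ee_pos': array([ 0.2098253 , -0.61502206,  0.40386344]), 'orientation': array([-3.09772470e+00, -5.13894395e-01,  6.34117247e-04]), 'force': array([-0.01730973,  0.7981373 , -0.28069079]), 'torque': array([-0.00809678,  0.05066043,  0.02448699]), 'grasp_force': 0.0, 'opening': 0.08726570093303097}
side [ 0.43722106 -0.79556667  0.48514025]
side jammed_mid [(array([204., 293.]), 0.96), (array([193., 192.]), 0.85), (array([254., 172.]), 0.54)] [(array([198., 297.,  38.,  34.]), 0.86), (array([199., 193.,  25.,  27.]), 0.6), (array([255., 172.,  21.,  21.]), 0.59), (array([274., 237.,  26.,  32.]), 0.17)]
side parked_mid [(array([272., 233.]), 0.57)] [(array([274., 238.,  24.,  30.]), 0.84)]
side chute [(array([275., 192.]), 0.68)] [(array([276., 185.,  83.,  33.]), 0.61)]
side tray [(array([282., 265.]), 0.89)] [(array([285., 266.,  90.,  75.]), 0.96)]
top [ 0.29649474 -0.05961826  1.30417203]
top jammed_mid [(array([203., 245.]), 0.77), (array([191., 185.]), 0.75), (array([343., 231.]), 0.67)] [(array([208., 243.,  20.,  25.]), 0.86), (array([348., 239.,  28.,  30.]), 0.56), (array([193., 183.,  16.,  19.]), 0.5)]
top parked_mid [(array([292., 176.]), 0.74)] [(array([291., 182.,  20.,  26.]), 0.72)]
top chute [] [(array([198., 166.,  33.,  88.]), 0.79)]
top tray [] [(array([311., 180.,  76.,  58.]), 0.85)]
```

View pics/side1.png

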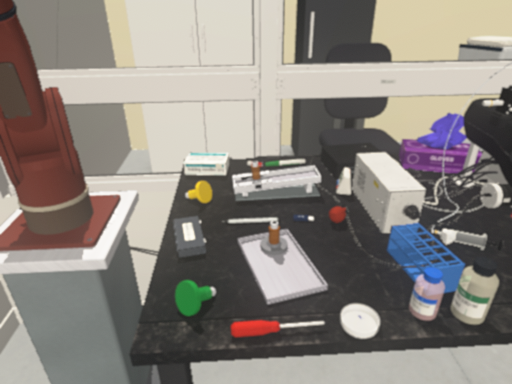

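View pics/top1.png

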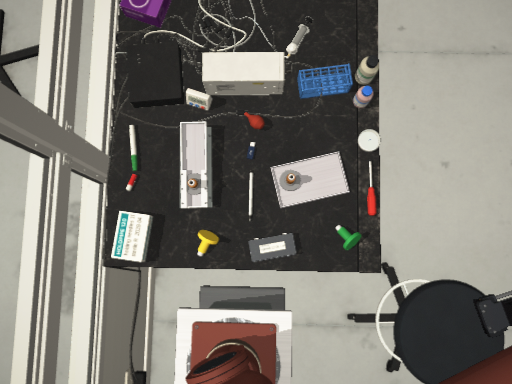

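The side view shows the jammed carrier at about (255,172) and the parked one at (274,235). The top view shows them at (192,183) and (291,178). The green and yellow objects are look-alikes. I'll enlarge the top view to get the chute and tray outlines.

```bash
python3 - <<'E'
from h import *
pt,ct=snap('top'); ps,cs=snap('side')
for n,a,b in [('jam',(192,182),(255,172)),('park',(291,178),(273,234))]:
    X=tri(ct,a,cs,b); print(n,X,proj(ct,X),proj(cs,X))
for n in [(182,122),(207,122),(180,208),(212,208)]: print(n,at_z(ct,n,0.045))
g=pt['image'][:,:,::-1]
a=cv2.resize(g[112:217,170:220],None,fx=5.5,fy=5.5,interpolation=3)
b=cv2.resize(g[145:215,262:355],None,fx=4,fy=4,interpolation=3)
o=np.zeros((580,275+372+5,3),np.uint8); o[:a.shape[0],:a.shape[1]]=a; o[:b.shape[0],280:280+b.shape[1]]=b
c=cv2.resize(ps['image'][155:205,225:325,::-1],None,fx=3.7,fy=3.7,interpolation=3)
o[300:300+c.shape[0],280:280+c.shape[1]]=c
cv2.imwrite('pics/crop.png',o)
E
```

```text
jam [0.49109639 0.12223146 0.06196559] [191.99749519 182.56158613] [255.87635749 171.83539037]
park [ 0.51261233 -0.14958271  0.03869852] [290.99346802 178.38051746] [273.77722943 233.85188969]
(182, 122) [0.6657823  0.15985319 0.045     ]
(207, 122) [0.66721921 0.08930378 0.045     ]
(180, 208) [0.42217591 0.15496359 0.045     ]
(212, 208) [0.42419651 0.06676947 0.045     ]
```

View pics/crop.png

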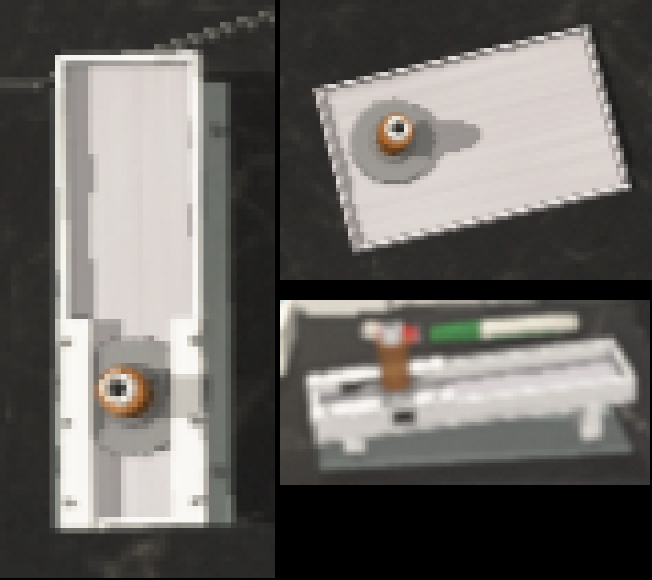

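The crop shows the chute corners at about (55,52), (203,52), (55,528) and (208,528), with the lip edge at v≈318. The vial is at (122,392). The tray corners are (318,88), (590,25), (630,185) and (355,250), with the parked carrier on the left, which is the +y side.

```bash
python3 - <<'E'
from h import *
p,c=snap('top')
f=lambda u,v,z: at_z(c,(170+u/5.5-.4,112+v/5.5-.4),z)
C=[f(55,52,.058),f(203,52,.058),f(55,528,.040),f(208,528,.040)]
print(np.round(C,4))
hi=(C[0]+C[1])/2; lo=(C[2]+C[3])/2; d=hi-lo; print('len',np.hypot(*d[:2]),'yaw',np.degrees(np.arctan2(d[1],d[0])),'mid',(hi+lo)/2)
print('lip edge',(f(58,318,.049)+f(203,318,.049))/2)
print('foot ctr',f(133,395,.04), 'cap', f(118,388,.095))
g=lambda u,v:at_z(c,(262+(u-280)/4-.4,145+v/4-.4),.012)
T=np.array([g(318,88),g(590,25),g(630,185),g(355,250)]);print(np.round(T,4));m=T.mean(0);print('tray',m)
a=(T[0]+T[3]-T[1]-T[2])/2; print(np.linalg.norm(a),'tray +y dir deg',np.degrees(np.arctan2(a[1],a[0])))
yd=a[:2]/np.linalg.norm(a[:2]); print('place',m[:2]-.048*yd)
s=bot.state();R=Ro.from_rotvec(s['orientation']).as_matrix();print(R.round(3))
E
```

```text
[[0.6645 0.1644 0.058 ]
 [0.6661 0.0892 0.058 ]
 [0.4238 0.157  0.04  ]
 [0.4255 0.08   0.04  ]]
len 0.24081324970342743 yaw 1.9866938757725263 mid [0.54497616 0.1226496  0.049     ]
lip edge [0.53006577 0.12192719 0.049     ]
foot ctr [0.49223763 0.12037933 0.04      ] cap [0.48698589 0.1199542  0.095     ]
[[ 0.5499 -0.0944  0.012 ]
 [ 0.5999 -0.2876  0.012 ]
 [ 0.4851 -0.3159  0.012 ]
 [ 0.4345 -0.1226  0.012 ]]
tray [ 0.51735539 -0.20514258  0.012     ]
0.19968109399513503 tray +y dir deg 104.57887658055778
place [ 0.52943759 -0.25159708]
[[ 0.946  0.323 -0.   ]
 [ 0.323 -0.946  0.   ]
 [ 0.    -0.    -1.   ]]
```

```bash
cat >> h.py <<'E'
def tgt(g,yaw,tilt,base=None):
    "increment for grasp point g, tool x at yaw deg, fingers tilted uphill by tilt deg; base=(pos,rotvec)"
    s=bot.state(); p0=s['ee_pos'] if base is None else base[0]; R0=Ro.from_rotvec(s['orientation'] if base is None else base[1])
    R=Ro.from_euler('z',yaw,degrees=True)*Ro.from_euler('x',180,degrees=True)*Ro.from_euler('y',tilt,degrees=True)
    z=R.apply([0,0,1]); t=np.array(g)-.164*z
    print('t',s['time'],'tcp',t.round(4),'zaxis',z.round(3),'shift',(R0.inv().apply(t-p0)/.75).round(4),'turn',((R0.inv()*R).as_rotvec()/np.pi).round(4))
    return t,R.as_rotvec()
E
python3 - <<'E'
from h import *
b=tgt([.5,-.25,.23],2,5)
b2=tgt([.489,.121,.23],2,5,b)
E
```

```text
t 1.05 tcp [ 0.4857 -0.2505  0.3934] zaxis [ 0.087  0.003 -0.996] shift [ 0.5051 -0.3414  0.0152] turn [-0.0041  0.0276  0.0935]
t 1.05 tcp [0.4747 0.1205 0.3934] zaxis [ 0.087  0.003 -0.996] shift [ 2.600e-03 -4.949e-01  2.000e-04] turn [0. 0. 0.]
```

>>> {"method": "servo_tool", "body": {
  "increments": [
    [[0.25,-0.17,0.008],[-0.004,0.0276,0.0935]],
    [[0.25,-0.17,0.008],[-0.004,0.0276,0.0935]],
    [[0.25,-0.17,0.008],[-0.004,0.0276,0.0935]],
    [[0.25,-0.17,0.008],[-0.004,0.0276,0.0935]],
    [[0.25,-0.17,0.008],[-0.004,0.0276,0.0935]]
  ]
}}

```text
time: 1.55
ee_pos: [0.3489, -0.4301, 0.399]
orientation: [-3.135, -0.062, -0.139]
force: [1.2, -0.7, 0.8]
opening: 0.0873
grasp_force: 0.0
```

```bash
python3 - <<'E'
from h import *
s=bot.state(); print(s['ee_pos'])
b=tgt([.489,.121,.25],2,5)
E
```

```text
[ 0.34890728 -0.43014913  0.3990392 ]
t 1.55 tcp [0.4747 0.1205 0.4134] zaxis [ 0.087  0.003 -0.996] shift [ 0.1973 -0.7271 -0.0011] turn [-0.0004 -0.0004  0.0014]
```

>>> {"method": "servo_tool", "body": {
  "increments": [
    [[0.18,-0.25,0.0],[0,0,0]],
    [[0.18,-0.25,0.0],[0,0,0]],
    [[0.18,-0.25,0.0],[0,0,0]],
    [[0.19,-0.28,0.0],[0,0,0]],
    [[0.19,-0.3,0.0],[0,0,0]]
  ]
}}

```text
time: 2.05
ee_pos: [0.4744, -0.2181, 0.411]
orientation: [-3.137, -0.055, -0.138]
force: [0.8, 0.1, 0.9]
opening: 0.0869
grasp_force: 0.0
```

>>> {"method": "servo_tool", "body": {
  "increments": [
    [[0.0,-0.43,0.0],[0,0,0]],
    [[0.0,-0.43,0.0],[0,0,0]],
    [[0.0,-0.43,0.0],[0,0,0]],
    [[0.0,-0.43,0.0],[0,0,0]],
    [[0.0,-0.43,0.0],[0,0,0]]
  ]
}}

```text
time: 2.55
ee_pos: [0.4642, 0.0319, 0.411]
orientation: [-3.137, -0.054, -0.139]
force: [0.8, -0.8, -0.1]
opening: 0.0868
grasp_force: 0.0
```

```bash
python3 - <<'E'
from h import *
s=bot.state(); print(s['ee_pos'])
b=tgt([.489,.121,.23],2,5)
E
```

```text
[0.46419356 0.03193902 0.4110478 ]
t 2.55 tcp [0.4747 0.1205 0.3934] zaxis [ 0.087  0.003 -0.996] shift [ 0.016  -0.1175  0.025 ] turn [ 0.0001 -0.0003 -0.0001]
```

>>> {"method": "servo_tool", "body": {
  "increments": [
    [[0.016,-0.12,0.025],[0,0,0]],
    [[0.016,-0.12,0.025],[0,0,0]],
    [[0.016,-0.12,0.025],[0,0,0]],
    [[0.016,-0.12,0.025],[0,0,0]]
  ]
}}

```text
time: 2.95
ee_pos: [0.4751, 0.1211, 0.3929]
orientation: [-3.136, -0.058, -0.136]
force: [-0.4, -0.0, -0.3]
opening: 0.0872
grasp_force: 0.0
```

```bash
python3 - <<'E'
from h import *
p,c=snap('wrist','w1.png'); print(bot.state()['ee_pos'])
for d in bot.tip_of(p,'jammed_mid'): print(d, at_z(c,d['pixel'],.068))
for d in bot.search_frame(p,'jammed_mid'): print(d)
# predicted pixels: point and foot for chute x=-.055
o=np.array([.545,.1226]);e=np.array([np.cos(.035),np.sin(.035)])
for x in (-.06,-.055,-.05):
    P=np.r_[o+e*x, .0345+.0875*x+.038]; print(x,P,proj(c,P))
E
```

```text
[0.47526976 0.11989648 0.39305051]
{'pixel': [277.1, 323.8], 'score': 0.88} [0.35090057 0.09701113 0.068     ]
{'pixel': [258.2, 191.6], 'score': 0.6} [0.49029515 0.12189291 0.068     ]
{'pixel': [262.5, 132.5], 'score': 0.36} [0.54666468 0.11995461 0.068     ]
{'bbox': [260.1, 180.9, 40.3, 52.1], 'score': 0.8}
{'bbox': [290.4, 301.8, 48.6, 35.7], 'score': 0.64}
-0.06 [0.48503675 0.12050043 0.06725   ] [259.43132766 196.8271701 ]
-0.055 [0.49003368 0.12067539 0.0676875 ] [259.44735833 191.85167642]
-0.05 [0.49503062 0.12085036 0.068125  ] [259.46352309 186.83456319]
```

View pics/w1.png

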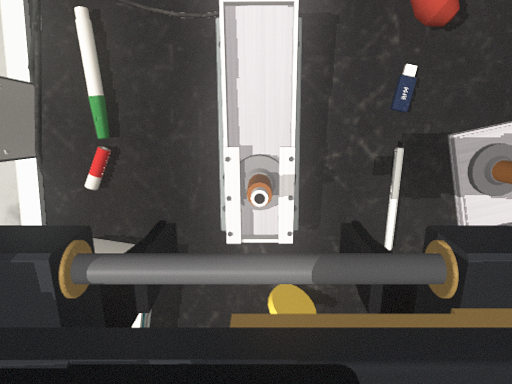

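The wrist view shows the vial at (259,192) in the lip slot, aligned with the tool and at chute x≈-55 mm. That agrees with the earlier estimate.

```bash
python3 - <<'E'
from h import *
tgt([.4898,.1212,.0707],2,5)
E
```

```text
t 3.1 tcp [0.4755 0.1207 0.2341] zaxis [ 0.087  0.003 -0.996] shift [-0.0184 -0.0023  0.2114] turn [ 0.0001 -0.0001 -0.0007]
```

>>> {"method": "servo_tool", "body": {
  "increments": [
    [[-0.006,-0.002,0.06],[0,0,0]],
    [[-0.012,-0.002,0.12],[0,0,0]],
    [[-0.018,-0.002,0.17],[0,0,0]],
    [[-0.018,-0.002,0.2],[0,0,0]],
    [[-0.018,-0.002,0.211],[0,0,0]]
  ],
  "gripper": 0.2
}}

```text
time: 3.6
ee_pos: [0.475, 0.1202, 0.2321]
orientation: [-3.138, -0.051, -0.132]
force: [1.1, 0.5, 0.7]
opening: 0.0699
grasp_force: 0.0
```

>>> {"method": "servo_tool", "body": {
  "increments": [
    [[0,0,0],[0,0,0]],
    [[0,0,0],[0,0,0]],
    [[0,0,0],[0,0,0]],
    [[0,0,0],[0,0,0]],
    [[0,0,0],[0,0,0]]
  ],
  "gripper": 1.0,
  "newtons": 12
}}

```text
time: 4.1
ee_pos: [0.4757, 0.122, 0.235]
orientation: [-3.136, -0.055, -0.139]
force: [0.0, 0.0, -0.3]
opening: 0.0374
grasp_force: 0.0
```

```bash
python3 - <<'E'
from h import *
s=bot.state(); print(s['time'],s['ee_pos'],s['force'],s['torque'],s['opening'],s['grasp_force'])
print(np.array(s['ee_pos'])+.164*Ro.from_rotvec(s['orientation']).apply([0,0,1]))
tgt([.545+.035,.1226+.0012,.0707+.0079],2,5)
E
```

```text
4.1 [0.47573391 0.1219592  0.23499127] [ 0.02359314  0.02877107 -0.3113022 ] [-0.02201799  0.15186562 -0.00229313] 0.03735055406549924 0.0
[0.49023283 0.12249136 0.0716343 ]
t 4.1 tcp [0.5657 0.1233 0.242 ] zaxis [ 0.087  0.003 -0.996] shift [0.1203 0.0024 0.0013] turn [-0.0001 -0.0004 -0.    ]
```

>>> {"method": "servo_tool", "body": {
  "increments": [
    [[0,0,0],[0,0,0]],
    [[0,0,0],[0,0,0]],
    [[0,0,0],[0,0,0]],
    [[0,0,0],[0,0,0]],
    [[0,0,0],[0,0,0]]
  ]
}}

```text
time: 4.6
ee_pos: [0.4757, 0.1213, 0.2345]
orientation: [-3.137, -0.054, -0.137]
force: [-1.8, -4.9, 5.4]
opening: 0.0234
grasp_force: 12.0
```

>>> {"method": "servo_tool", "body": {
  "increments": [
    [[0.013,0,0],[0,0,0]],
    [[0.026,0,0],[0,0,0]],
    [[0.04,0,0],[0,0,0]],
    [[0.053,0,0],[0,0,0]],
    [[0.066,0,0],[0,0,0]]
  ]
}}

```text
time: 5.1
ee_pos: [0.5257, 0.124, 0.2388]
orientation: [-3.136, -0.055, -0.137]
force: [-3.1, 0.3, 6.6]
opening: 0.0239
grasp_force: 12.0
```

>>> {"method": "servo_tool", "body": {
  "increments": [
    [[0.014,0,0],[0,0,0]],
    [[0.028,0,0],[0,0,0]],
    [[0.042,0,0],[0,0,0]],
    [[0.056,0,0],[0,0,0]],
    [[0.07,0,0],[0,0,0]]
  ]
}}

```text
time: 5.6
ee_pos: [0.578, 0.1258, 0.2434]
orientation: [-3.136, -0.055, -0.137]
force: [-2.6, 0.2, 7.4]
opening: 0.0238
grasp_force: 12.0
```

```bash
python3 - <<'E'
from h import *
s=bot.state(); print(s['force'],s['opening'],s['grasp_force'],np.array(s['ee_pos'])+.164*Ro.from_rotvec(s['orientation']).apply([0,0,1]))
w,_=snap('wrist'); t,_=snap('top'); sd,_=snap('side')
o=np.zeros((384,512+285,3),np.uint8); o[:,:512]=w['image'][:,:,::-1]
o[:192,512:]=cv2.resize(t['image'][110:215,160:316,::-1],(285,192),interpolation=3)
o[192:,512:]=cv2.resize(sd['image'][100:205,205:361,::-1],(285,192),interpolation=3)
cv2.imwrite('pics/m1.png',o)
E
```

```text
[-2.59994943  0.22741603  7.37605113] 0.02380613556288463 12.000147162470967 [0.59236629 0.12644791 0.08003641]
```

View pics/m1.png

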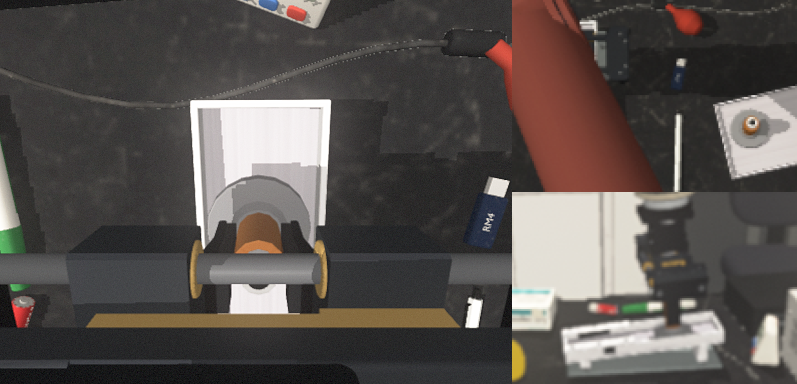

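The carrier is gripped in the open part of the lane at chute x≈+47 mm, so the foot is clear of the lips. I'll lift it now.

>>> {"method": "servo_tool", "body": {
  "increments": [
    [[0,0,0],[0,0,0]],
    [[0,0,-0.01],[0,0,0]],
    [[0,0,-0.03],[0,0,0]],
    [[0,0,-0.07],[0,0,0]],
    [[0,0,-0.11],[0,0,0]]
  ],
  "newtons": 25
}}

```text
time: 6.25
ee_pos: [0.5691, 0.1252, 0.3265]
orientation: [-3.136, -0.055, -0.134]
force: [1.0, -0.3, -1.4]
opening: 0.0235
grasp_force: 25.0
```

```bash
python3 - <<'E'
from h import *
s=bot.state(); print(s['force'],s['opening'],s['grasp_force'])
b=tgt([.5294,-.2516,.16],2,0)
E
```

```text
[ 0.99385178 -0.3336229  -1.40689405] 0.023458866052354935 24.99820235185325
t 6.25 tcp [ 0.5294 -0.2516  0.324 ] zaxis [ 0. -0. -1.] shift [-0.0706  0.5002 -0.0029] turn [-0.0001 -0.0273  0.0001]
```

>>> {"method": "servo_tool", "body": {
  "increments": [
    [[-0.004,0.02,-0.001],[0,-0.005,0]],
    [[-0.01,0.06,-0.002],[0,-0.01,0]],
    [[-0.02,0.11,-0.002],[0,-0.016,0]],
    [[-0.03,0.17,-0.003],[0,-0.022,0]],
    [[-0.035,0.23,-0.003],[0,-0.0273,0]]
  ]
}}

```text
time: 6.75
ee_pos: [0.5485, -0.0492, 0.3263]
orientation: [-3.141, -0.057, -0.002]
force: [0.6, -0.5, -1.9]
opening: 0.0234
grasp_force: 25.0
```

```bash
python3 - <<'E'
from h import *
b=tgt([.5294,-.2516,.16],2,0)
E
```

```text
t 6.75 tcp [ 0.5294 -0.2516  0.324 ] zaxis [ 0. -0. -1.] shift [-0.0352  0.2688  0.0029] turn [-0.0001 -0.0003  0.0004]
```

>>> {"method": "servo_tool", "body": {
  "increments": [
    [[-0.008,0.06,0],[0,0,0]],
    [[-0.016,0.12,0],[0,0,0]],
    [[-0.025,0.18,0.0],[0,0,0]],
    [[-0.031,0.235,0.0],[0,0,0]],
    [[-0.035,0.268,0.003],[0,0,0]]
  ]
}}

```text
time: 7.25
ee_pos: [0.529, -0.2537, 0.3239]
orientation: [3.14, 0.049, 0.003]
force: [0.2, -0.6, -2.0]
opening: 0.0231
grasp_force: 25.0
```

>>> {"method": "servo_tool", "body": {
  "increments": [
    [[0,0,0],[0,0,0]],
    [[0,0,0],[0,0,0]]
  ]
}}

```text
time: 7.45
ee_pos: [0.53, -0.2499, 0.3233]
orientation: [-3.14, -0.053, -0.002]
force: [0.5, 0.1, -2.8]
opening: 0.0232
grasp_force: 25.0
```

```bash
python3 - <<'E'
from h import *
s=bot.state(); z=Ro.from_rotvec(s['orientation']).apply([0,0,1]); print(s['force'],s['opening'],z,np.array(s['ee_pos'])+.164*z)
w,cw=snap('wrist'); t,_=snap('top'); sd,cs=snap('side')
o=np.zeros((384,512+285,3),np.uint8); o[:,:512]=w['image'][:,:,::-1]
o[:192,512:]=cv2.resize(t['image'][130:235,250:406,::-1],(285,192),interpolation=3)
o[192:,512:]=cv2.resize(sd['image'][195:300,205:361,::-1],(285,192),interpolation=3)
cv2.imwrite('pics/m2.png',o)
print(proj(cw,[.5126,-.1496,.041]),[ (d['pixel'],d['score'],at_z(cw,d['pixel'],.041)) for d in bot.tip_of(w,'parked_mid')])
E
```

```text
[ 0.45321746  0.14866826 -2.80108226] 0.023200274184799276 [ 0.00142253  0.00110211 -0.99999838] [ 0.53021867 -0.24973662  0.15930366]
[139.00528739 206.80967378] [([136.1, 202.8], 0.6, array([ 0.51606221, -0.1473801 ,  0.041     ]))]
```

View pics/m2.png

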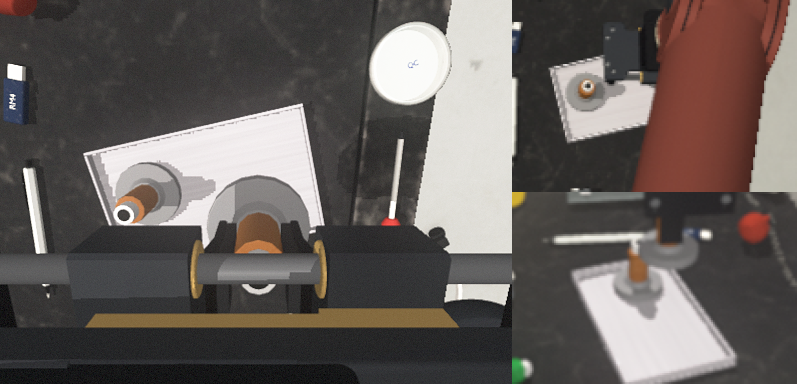

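The carrier hangs upright over the free half of the tray. The parked carrier is undisturbed, with enough clearance. I'll lower it.

>>> {"method": "servo_tool", "body": {
  "increments": [
    [[0,0.001,0.03],[0,0,0]],
    [[0,0.001,0.07],[0,0,0]],
    [[0,0.001,0.11],[0,0,0]],
    [[0,0.001,0.135],[0,0,0]],
    [[0,0.001,0.145],[0,0,0]]
  ]
}}

```text
time: 8.15
ee_pos: [0.53, -0.2494, 0.2123]
orientation: [-3.139, -0.057, 0.002]
force: [-0.1, 0.2, -2.0]
opening: 0.0232
grasp_force: 25.0
```

>>> {"method": "servo_tool", "body": {
  "increments": [
    [[0,0,0],[0,0,0]],
    [[0,0,0.002],[0,0,0]],
    [[0,0,0.004],[0,0,0]],
    [[0,0,0.006],[0,0,0]],
    [[0,0,0.006],[0,0,0]]
  ]
}}

```text
time: 8.65
ee_pos: [0.5306, -0.2507, 0.21]
orientation: [3.141, 0.055, 0.003]
force: [-0.2, -0.9, -2.1]
opening: 0.0233
grasp_force: 25.0
```

```bash
python3 - <<'E'
from h import *
s=bot.state(); z=Ro.from_rotvec(s['orientation']).apply([0,0,1]); print(s['force'],s['torque'],s['opening'],z,np.array(s['ee_pos'])+.164*z)
sd,cs=snap('side'); cv2.imwrite('pics/m3.png',cv2.resize(sd['image'][190:310,205:361,::-1],None,fx=4,fy=4,interpolation=3))
E
```

```text
[-0.21184528 -0.90413333 -2.12373847] [-0.00429282  0.03237214  0.02954734] 0.023302219488474867 [ 2.01059826e-03 -1.26140170e-05 -9.99997979e-01] [ 0.53094819 -0.25068343  0.046005  ]
```

View pics/m3.png

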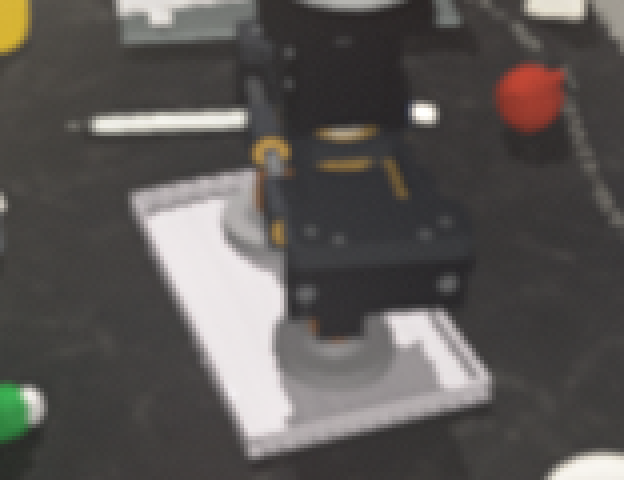

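The foot is well inside the tray and just above its floor. I'll go down slowly until it touches.

>>> {"method": "servo_tool", "body": {
  "increments": [
    [[0,0,0.001],[0,0,0]],
    [[0,0,0.002],[0,0,0]],
    [[0,0,0.003],[0,0,0]],
    [[0,0,0.003],[0,0,0]]
  ]
}}

```text
time: 9.1
ee_pos: [0.5307, -0.2505, 0.2086]
orientation: [3.141, 0.055, 0.003]
force: [-4.4, 1.4, 11.2]
opening: 0.0233
grasp_force: 25.0
```

>>> {"method": "servo_tool", "body": {
  "increments": [
    [[0,0,-0.001],[0,0,0]],
    [[0,0,-0.001],[0,0,0]]
  ],
  "newtons": 6
}}

```text
time: 9.3
ee_pos: [0.5307, -0.2507, 0.2085]
orientation: [-3.141, -0.055, -0.003]
force: [-1.1, 0.7, 3.8]
opening: 0.0236
grasp_force: 6.0
```

>>> {"method": "servo_tool", "body": {
  "increments": [
    [[0,0,0],[0,0,0]],
    [[0,0,0],[0,0,0]],
    [[0,0,0],[0,0,0]],
    [[0,0,0],[0,0,0]],
    [[0,0,0],[0,0,0]]
  ],
  "gripper": 0.5
}}

```text
time: 9.8
ee_pos: [0.5305, -0.2506, 0.208]
orientation: [-3.141, -0.055, -0.002]
force: [-0.4, -0.2, -0.3]
opening: 0.0429
grasp_force: 0.0
```

>>> {"method": "servo_tool", "body": {
  "increments": [
    [[0,0,-0.02],[0,0,0]],
    [[0,0,-0.05],[0,0,0]],
    [[0,0,-0.09],[0,0,0]],
    [[0,0,-0.14],[0,0,0]],
    [[0,0,-0.19],[0,0,0]]
  ]
}}

```text
time: 10.3
ee_pos: [0.5301, -0.2504, 0.3531]
orientation: [-3.141, -0.055, -0.003]
force: [1.3, -0.6, 1.0]
opening: 0.0436
grasp_force: 0.0
```

>>> {"method": "servo_tool", "body": {
  "increments": [
    [[-0.07,0,0],[0,0,0]],
    [[-0.07,0,0],[0,0,0]],
    [[-0.07,0,0],[0,0,0]],
    [[-0.07,0,0],[0,0,0]]
  ]
}}

```text
time: 10.7
ee_pos: [0.4783, -0.2524, 0.3512]
orientation: [3.141, 0.055, 0.004]
force: [1.1, 0.3, -0.2]
opening: 0.0433
grasp_force: 0.0
```

```bash
python3 - <<'E'
from h import *
s=bot.state(); print(s['force'],s['opening'],s['ee_pos'],s['time'])
w,cw=snap('wrist'); sd,cs=snap('side')
o=np.zeros((384,512+285,3),np.uint8); o[:,:512]=w['image'][:,:,::-1]
o[:219,512:]=cv2.resize(sd['image'][190:310,205:361,::-1],(285,219),interpolation=3)
cv2.imwrite('pics/m4.png',o)
for th in ['jammed_mid','parked_mid']: print([(np.round(d['pixel']),d['score'],at_z(cw,d['pixel'],.041)) for d in bot.tip_of(w,th)])
E
```

```text
[ 1.14644539  0.27523296 -0.2428894 ] 0.04332021353044083 [ 0.47832879 -0.25237538  0.35121355] 10.7
[(array([256., 128.]), 0.94, array([ 0.52813241, -0.24899628,  0.041     ]))]
[(array([142., 137.]), 0.55, array([ 0.51682717, -0.14829528,  0.041     ]))]
```

View pics/m4.png

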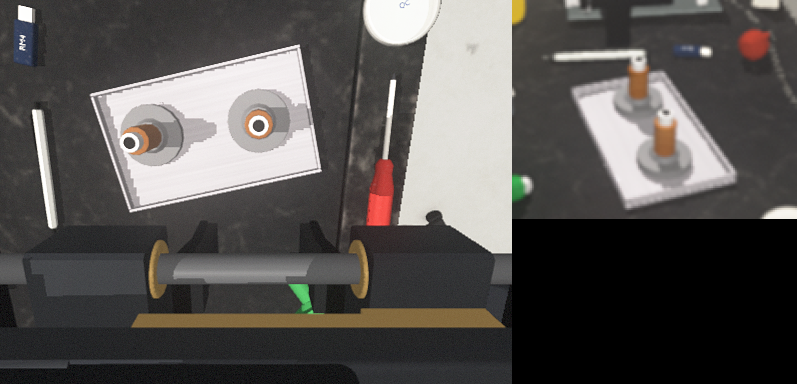

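Both carriers stand upright in the tray, at about (142,137) and (257,127). The gripper is clear of them.

```bash
python3 -c "
from workcell import bot
print(bot.sign_off())"
```

```text
the job is handed in; nothing more can be done
None
```

The jammed carrier was slid back up the chute until clear of the lips, lifted out, and stood upright in the tray's free half beside the other carrier, which was not touched; the job is handed in at about 11 s of the 48 s.

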